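# Refit the guide rod of the wedge cutter

### The job

Put the washed wedge cutter back together: slide its transport lock all the way to the end stop so that the upper bush is uncovered, then take the longer of the two guide rods from the stand and thread it from above down through the upper bush and on through the lower bush. Finish still holding the rod, upright in both bushes, with its foot sticking out below the lower bush but hanging clear above the base plate, so that a clip can be put on. Leave the short rod standing in the stand, and do not knock over or shove the spice jar and the bell.

Things in the scene. Friction and masses are not known exactly. Their poses are not given: they have to be found in the camera images.
- cutter: Fixed aluminium frame. Base plate 120 (x) x 150 (y), top 12 above the counter; column at the back (+x) carries two plates, each with an upright bush, coaxial at x = -8, y = -30. Upper plate 90 x 110, top at z = 131, only the lock and its 7 high rails above it; lower plate 90 x 52. Low blade ring beside the axis, to z = 30. Origin: middle of underside, z up. The lock slides to this frame's +y. (mm)
- upper_bush (a point): Centre of the upper bush's top mouth, 132 mm above the counter; bore 18 mm, outer diameter 30 mm, 17 mm long (it ends 115 mm above the counter). Axes as the cutter's.
- lower_bush (a point): Centre of the lower bush's top mouth, 67 mm above the counter, straight below the upper one; bore 18 mm, 17 mm long (it ends 50 mm above the counter, 38 mm above the base plate). Axes as the cutter's.
- lock (a joint): Travel of the transport lock in m: 0 = shut (its steel shutter covers the upper bush), 0.045 = at the end stop (bush free). It slides along the cutter's +y, with about 1.5 N of friction, and stays where it is left. It starts shut or nearly shut.
- lock_tab (a point): Centre of the top of the lock's upright black grip tab: 12 mm (cutter's x) x 22 mm (cutter's y), top 167 mm above the counter, 29 mm above the rails beside it, on a foot 18 x 26 mm that ends 27 mm below the top. Moves with the lock: 9 mm to the +y side of the bush axis at lock = 0, 54 mm at the end stop. Axes as the cutter's.
- rod_stand: White plastic stand, 50 (x) x 150 (y) x 45 mm high, fixed, with two upright sockets of 17 mm bore and 34 mm depth at y = -45 and +45 mm, floor 11 mm above the counter. One rod stands in each; which is which varies. Origin: middle of the underside, z up.
- guide_rod: The longer rod: steel shank 14 mm thick, 130 mm long, foot tapered to 8 mm over its last 4 mm; above it a round black knob, 24 mm diameter, 40 mm high (130 to 170 mm above the foot); about 0.2 kg. Origin: centre of the foot's end face, z along the rod to the knob. Starts upright in a socket, knob up, foot 11 mm and top 181 mm above the counter.
- short_rod: The shorter rod, a bystander: same knob and diameter, shank 85 mm, 125 mm overall; upright in the other socket. Origin: centre of the foot's end face, z up along the rod.
- spice_jar: Bystander: round jar with a red cap, 45 mm in diameter, 106 mm high, behind the cutter. Origin: middle of the underside.
- bell: Bystander: round counter bell, 86 mm in diameter, 65 mm high, nearer the robot than the cutter. Origin: middle of the underside.

How it is judged:
On the way, in this order (a step that is already met when the one before it is completed fails the run):
1. the transport lock is at its end stop (within 3 mm), the rod not yet in the upper bush (value of joint lock above 0.042 m and not (horizontal distance between guide_rod and upper_bush below 0.009 m and z of guide_rod in the frame of upper_bush below 0 m)), for 0.1 s.
2. the foot of the long rod has come out below the upper bush (horizontal distance between guide_rod and upper_bush below 0.008 m and z of guide_rod in the frame of upper_bush below -0.018 m), for 0.02 s.
At the end, for the whole second after the job is handed in: Lock within 3 mm of its end stop; long rod down through both bushes, within 0.12 rad and 6 mm of their axis, foot at least 3 mm below the lower bush and 3 mm above the base plate, at rest and held by the fingers (over 2 N); short rod within 20 mm of its place, upright (value of joint lock above 0.042 m and horizontal distance between guide_rod and lower_bush below 0.006 m and z of guide_rod in the frame of lower_bush between -0.052 and -0.02 m and angle between the z axis of guide_rod and the z axis of upper_bush, either way round below 0.12 rad and contact force between guide_rod and the fingers above 2 N and linear speed of guide_rod below 0.02 m/s and angle between short_rod's own z axis and vertical below 0.25 rad and distance of short_rod from where it was at the start of the episode below 0.02 m); the arm keeps its last pose, push and grip.
It fails at once if the short rod is pulled out of the stand or shifted by more than 30 mm (distance of short_rod from where it was at the start of the episode above 0.03 m).
It fails at once if the spice jar is tipped or shoved by more than 30 mm (angle between spice_jar's own z axis and vertical above 0.4 rad or distance of spice_jar from where it was at the start of the episode above 0.03 m).
It fails at once if the bell is tipped or shoved by more than 30 mm (angle between bell's own z axis and vertical above 0.4 rad or distance of bell from where it was at the start of the episode above 0.03 m).
It also fails if it takes over 51 s, if anything falls off the work surface, if the arm or the gripper's body presses on something with over 40 N, if the wrist force passes 120 N, or if a joint passes its speed limit or range.

### The arm

A 7-joint arm with a two-finger parallel gripper is mounted at the origin on a cart in front of the work surface, level with it; the furniture and walls round the work are solid. World frame = base frame: x ahead of the robot, y to its left, z up, the work surface at z = 0. Lengths are in m, angles in rad, forces in N, time in s.
With the tool pointing down it reaches from about 0.425 to 0.875 m from the base axis. Payload 4.7 kg.
Tool frame: the origin (TCP) lies midway between the tips of the shut fingers; the grasp point (between the pads) lies 19 mm behind it; z points along the fingers, y is the line along which they close (so a half turn about z gives the same grasp; the last joint's range is limited). The gripper opens to 87 mm and grips with 3 to 60 N. Pads are 19 mm wide; open, the fingers measure 117 mm over their backs; the gripper's body (75 mm by 190 mm) begins 51 mm behind the grasp point.
Start: joints at [-1.163, 0.321, -0.07, 1.45, 0.023, 1.371, -0.057], TCP at [0.249, 0.6, 0.223] pointing down, gripper open.
Joint ranges: [-2.86, 2.86], [-0.3, 2.09], [-1.38, 1.24], [0.06, 2.45], [-1.56, 4.7], [0.09, 2.05], [-2.69, 2.69]. Speed limits (rad/s): [2.57, 2.57, 3.14, 3.14, 3.14, 3.14, 3.14].

### API

Orientations are given as a rotation vector (axis times angle).
In Python, from bench import ctrl gives the robot as it stands.
- The arm moves only by the tool creep_tool, called after "Emit:" by a JSON object that holds its "fn" and its "kwargs". Schema: {"type":"object","properties":{"ticks":{"type":"object","properties":{"increments":{"type":"array","items":{"type":"array","items":{"type":"number"},"minItems":5,"maxItems":5},"minItems":1,"maxItems":20}},"additionalProperties":false,"required":["increments"]},"grip_force":{"type":"number"},"only":{"type":"string"},"quiet":{"type":"boolean"},"lines":{"type":"string"}},"required":["ticks"],"additionalProperties":false}. ticks is an object whose key "increments" holds a list of rows, 1 to 20 of them, each of 5 numbers: dx, dy, dz in shares of 0.6 m (1.0 is 0.6 m), then a turn about the tool's z in shares of 2 rad (1.0 is 2 rad), then the opening from 0.0 (shut) to 1.0 (fully open); each row is the pose to reach, as a shift and turn from the pose commanded when the call began, along the tool's axes at that moment; what a row does not reach only later rows make up. A row lasts 1/10 s, in which the tool goes at most 0.05 m and 0.15 rad, less where a joint would pass 70% of its speed; a pose out of reach is approached as far as the arm can. The fingers move at their own pace and stop on an object; grip_force is the grip in N (left out, the last holds). Time passes only in rows, so rows that do not move let the fingers close. The tool returns the time, the measured TCP pose, the force, the opening and the grip force at its end. only (a regular expression) keeps the lines of the reply that match it, lines (a string "A,B") keeps lines A to B, and quiet returns only ok. Input that does not fit is refused with a message, and nothing moves.
- ctrl.get_state(): the state, without advancing time (a new reading comes with each control period).
- ctrl.get_image(name): name is "side" or "top"; returns the picture (480x640x3 uint8, red, green, blue); there is no depth.
- ctrl.camera_model(name): a dict with "vertical_fov" (degrees; the focal length in pixels is half the picture's height over the tangent of half this angle, whatever the lens; pixels are square), "cx", "cy" (the principal point, pixels), "rvec" (rotation vector, rad) and "tvec" (3), from world to camera coordinates, as OpenCV has them. Camera axes: x right, y down, z forward; pixel columns grow to the right and rows downward; lengths in m; the calibration is good to about 2 mm. A picture is of the moment at which its call begins. camera_model takes no time and is no camera call.
- ctrl.close_job(): hands the job in; it is judged then, once.
The state is a dict: "time": time; "joint_positions": joint angles; "qd": joint speeds; "joint_torque": joint torques, N m; "position": TCP position; "tool_rot": TCP orientation; "ft_force": force on the tool from outside, world axes, zero at the start; "torque": the same for the moment, N m; "grip_width": opening from 0.0 (shut) to 1.0 (fully open); "grip_force": force on a finger pad.
Only numpy, scipy, OpenCV 4.12 (cv2) and the standard library are available. Lean on these libraries where they do the work, as an engineer would, in place of code of your own. Each camera call takes 0.05 s, during which the arm holds its last target. There are 200 camera calls.

## Working session

There is one attempt and no reset: what is moved stays moved. The work goes in short steps, Python scripts to look and compute and a tool call to move; the robot and the scene stay as the last step left them, time stands still between calls to the robot, and variables do not carry over. Pictures are saved under pics/ and viewed, at most 10 in all, crops included, and the job is handed in when it is done.

```bash
ls; mkdir -p pics
```

Run:
```python
from bench import ctrl
import cv2
for n in("side","top"):
    cv2.imwrite(f"pics/{n}0.png",ctrl.get_image(n)[:,:,::-1]); print(n,ctrl.camera_model(n))
print(ctrl.get_state())
```

```text
bench.py
pics
side {'vertical_fov': 53.00475220064708, 'cx': 323.63328329221923, 'cy': 253.46483696567822, 'rvec': array([ 2.2157344 , -0.14404731,  0.08099859]), 'tvec': array([-0.5455191 ,  0.06916603,  0.99849151])}
top {'vertical_fov': 56.45832522820243, 'cx': 323.46659187606133, 'cy': 226.9052924873736, 'rvec': array([ 2.04863494, -2.18223966,  0.23697098]), 'tvec': array([-0.08727531,  0.56716315,  1.02388645])}
{'time': 0.1, 'joint_positions': array([-1.16291373,  0.3217168 , -0.07008298,  1.45156069,  0.02260588,
        1.3707842 , -0.0568967 ]), 'qd': array([-5.74223879e-04, -2.77156223e-03, -7.02204939e-04, -3.44662301e-03,
        2.56230553e-04, -1.82700622e-03, -6.40966495e-05]), 'joint_torque': array([ 7.20686307e-05, -4.92572165e+01, -4.05485937e-01, -3.13400066e+01,
       -6.40702969e-02,  3.95632675e-02,  6.05472451e-05]), 'position': array([0.24925319, 0.59977663, 0.22158784]), 'tool_rot': array([-6.14470646e-01, -3.08067738e+00,  2.61742307e-03]), 'ft_force': array([ 0.26942889, -0.2016615 , -0.01182251]), 'torque': array([ 0.02138989,  0.00412531, -0.01880041]), 'grip_force': 0.0, 'grip_width': 0.9975974205212529}
```

View pics/top0.png

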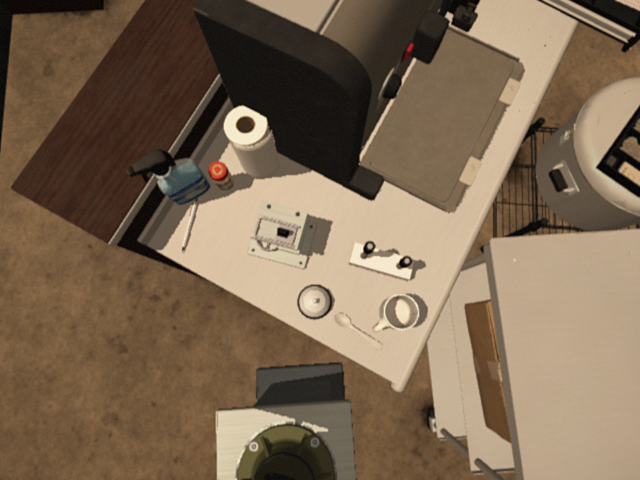

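View pics/side0.png

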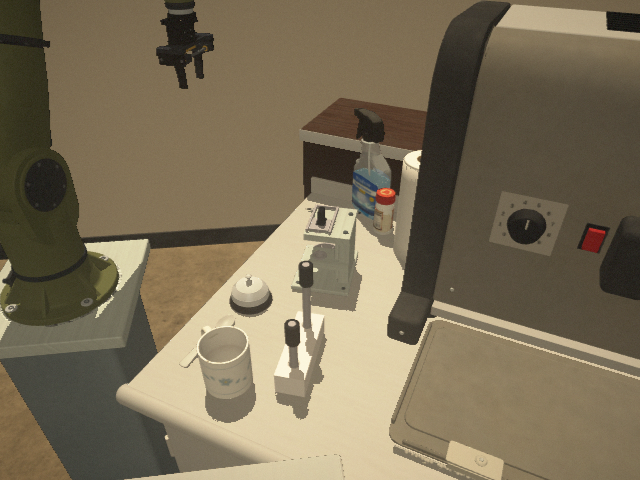

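The top view shows the cutter at about (283,235), the black tab at (284,233), the stand knobs at (369,247) and (405,262), the bell at (315,301) and the jar at (219,173). The side view shows that the far rod, with its knob at (306,272), is the longer one. I'll zoom in next.

Create h.py:
```python
import numpy as np, cv2
from bench import ctrl
def cam(n):
    m=ctrl.camera_model(n); f=240/np.tan(np.radians(m["vertical_fov"]/2))
    K=np.array([[f,0,m["cx"]],[0,f,m["cy"]],[0,0,1]]); return K,m["rvec"],m["tvec"]
def ray(n,uv):
    K,r,t=cam(n); R=cv2.Rodrigues(r)[0]
    return -R.T@t, R.T@np.linalg.inv(K)@np.array([uv[0],uv[1],1.])
def onz(n,uv,z):
    o,d=ray(n,uv); return o+d*(z-o[2])/d[2]
def proj(n,p):
    K,r,t=cam(n); return cv2.projectPoints(np.array(p,float).reshape(-1,1,3),r,t,K,None)[0].reshape(-1,2)
def tri(a,b):  # midpoint of top ray a, side ray b, and gap
    o,d=ray("top",a);p,e=ray("side",b)
    s=np.linalg.lstsq(np.c_[d,-e],p-o,rcond=None)[0]; A=o+s[0]*d;B=p+s[1]*e
    return (A+B)/2,np.linalg.norm(A-B)
```

Run:
```python
import cv2,numpy as np
t=cv2.imread("pics/top0.png");s=cv2.imread("pics/side0.png")
cv2.imwrite("pics/ct.png",cv2.resize(t[190:290,240:430],None,fx=4,fy=4,interpolation=cv2.INTER_CUBIC))
cv2.imwrite("pics/cs.png",cv2.resize(s[190:400,250:400],None,fx=2.8,fy=2.8,interpolation=cv2.INTER_CUBIC))
# dark blobs
for n,im,(x0,y0,x1,y1) in(("top",t,(245,200,425,275)),("side",s,(270,200,330,350))):
    m=(im[y0:y1,x0:x1].max(2)<60).astype(np.uint8)
    k,l,st,c=cv2.connectedComponentsWithStats(m)
    for i in range(1,k):
        if st[i,4]>12: print(n,st[i]+np.array([x0,y0,0,0,0]),c[i]+[x0,y0])
```

```text
top [278 228  12   9  75] [282.93333333 232.14666667]
top [364 242  11  13  60] [367.86666667 248.75      ]
top [399 257  13  10  58] [404.12068966 262.5862069 ]
side [317 207   9  19 117] [321.24786325 216.4017094 ]
side [308 266   5  10  23] [310.73913043 271.04347826]
side [307 274   3   8  14] [307.92857143 277.92857143]
```

View pics/ct.png

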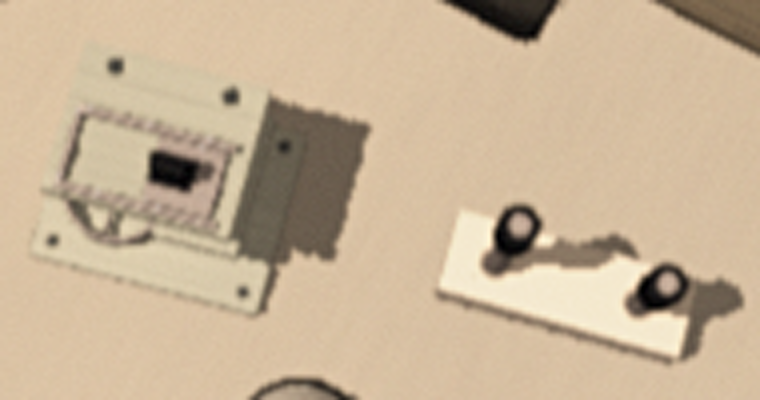

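View pics/cs.png

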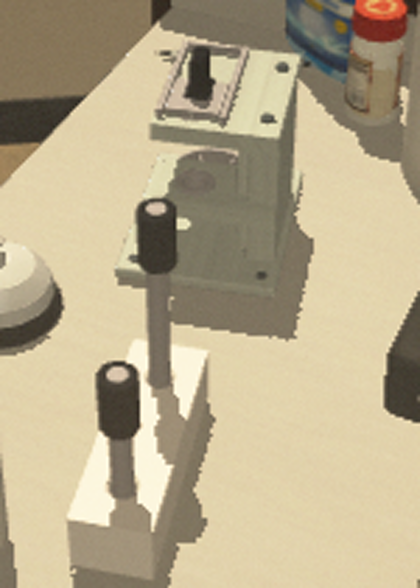

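The top crop shows the base plate's front corners at about (30,257) and (262,315) and the upper plate's back corners at (85,45) and (268,93). The tab is at (172,166), with knob discs at (520,225) and (666,285). The side crop shows the tab top at (200,50) and knob tops at (156,208) and (118,374).

Run:
```python
from h import *
T=lambda x,y:(240+x/4-.4,190+y/4-.4); S=lambda x,y:(250+x/2.8-.3,190+y/2.8-.3)
np.set_printoptions(precision=4,suppress=True)
print("camtop",ray("top",(0,0))[0],"side",ray("side",(0,0))[0])
for nm,a,b,z in(("long",T(520,224),S(156,208),.181),("short",T(666,284),S(118,374),.136),("tab",T(172,165),S(200,50),.167)):
    print(nm,onz("top",a,z),onz("side",b,z),tri(a,b))
bl,br=[onz("top",T(*p),.012) for p in((30,257),(262,315))]
ul,ur=[onz("top",T(*p),.131) for p in((85,45),(268,93))]
for l,r in((bl,br),(ul,ur)):
    d=l-r; print(l,r,np.linalg.norm(d),np.arctan2(-d[0],d[1]))
s=[onz("top",T(*p),z) for p,z in(((462,208),.045),((437,290),.045),((672,360),.0))]; print("stand",s)
```

```text
camtop [ 0.3351 -0.1016  1.1203] side [ 0.4361 -0.8192  0.6619]
long [ 0.488 -0.216  0.181] [ 0.4908 -0.2148  0.181 ] (array([ 0.4894, -0.2159,  0.1816]), np.float64(0.002788967013860148))
short [ 0.4567 -0.2994  0.136 ] [ 0.4606 -0.2997  0.136 ] (array([ 0.4587, -0.2995,  0.1354]), np.float64(0.003893814538455785))
tab [ 0.5346 -0.0315  0.167 ] [ 0.541  -0.0251  0.167 ] (array([ 0.5371, -0.0317,  0.1705]), np.float64(0.006235399497043343))
[0.5139 0.0711 0.012 ] [ 0.4685 -0.0716  0.012 ] 0.14972545450151553 -0.30825991506870243
[0.6153 0.0177 0.131 ] [ 0.5805 -0.0852  0.131 ] 0.10862634181213306 -0.32558483812490946
stand [array([ 0.5223, -0.198 ,  0.045 ]), array([ 0.473 , -0.1789,  0.045 ]), array([ 0.4256, -0.3256,  0.    ])]
```

Add to h.py:
```python
def delta(p,yaw=None):
    """shift in tool axes to bring TCP to world p; turn about tool z so that tool y lies along direction yaw+90deg"""
    s=ctrl.get_state(); R=cv2.Rodrigues(np.array(s["tool_rot"]))[0]
    d=R.T@(np.array(p)-s["position"]); a=0
    if yaw is not None:
        v=R.T@np.array([-np.sin(yaw),np.cos(yaw),0]); a=np.arctan2(-v[0],v[1])
        a=(a+np.pi/2)%np.pi-np.pi/2
    print("delta",d.round(4),"turn",round(a,4),"now",s["position"].round(4),"w",round(s["grip_width"],3)); return d,a
```

Run:
```python
from h import *
for uv,z in(((370,190),0),((352,195),.03),((245,170),0),((245,125),.25),((185,195),0),((160,165),.2),((219,185),0),((315,305),0)): print(uv,onz("top",uv,z).round(3))
delta([.5355,-.0315,.222],-.315)
```

```text
(370, 190) [ 0.664 -0.252  0.   ]
(352, 195) [ 0.645 -0.201  0.03 ]
(245, 170) [0.739 0.072 0.   ]
(245, 125) [0.748 0.031 0.25 ]
(185, 195) [0.68  0.229 0.   ]
(160, 165) [0.69  0.224 0.2  ]
(219, 185) [0.702 0.141 0.   ]
(315, 305) [ 0.378 -0.091  0.   ]
delta [-5.065e-01 -4.731e-01  4.000e-04] turn -0.0788 now [0.2493 0.5998 0.2216] w 0.998
```

The rows are not in the units I measure in: shifts go in shares of 0.6 m and turns go in shares of 2 rad. I convert before sending: -0.5065 m / 0.6 = -0.8442, -0.475 m / 0.6 = -0.7917, -0.08 rad / 2 = -0.04.

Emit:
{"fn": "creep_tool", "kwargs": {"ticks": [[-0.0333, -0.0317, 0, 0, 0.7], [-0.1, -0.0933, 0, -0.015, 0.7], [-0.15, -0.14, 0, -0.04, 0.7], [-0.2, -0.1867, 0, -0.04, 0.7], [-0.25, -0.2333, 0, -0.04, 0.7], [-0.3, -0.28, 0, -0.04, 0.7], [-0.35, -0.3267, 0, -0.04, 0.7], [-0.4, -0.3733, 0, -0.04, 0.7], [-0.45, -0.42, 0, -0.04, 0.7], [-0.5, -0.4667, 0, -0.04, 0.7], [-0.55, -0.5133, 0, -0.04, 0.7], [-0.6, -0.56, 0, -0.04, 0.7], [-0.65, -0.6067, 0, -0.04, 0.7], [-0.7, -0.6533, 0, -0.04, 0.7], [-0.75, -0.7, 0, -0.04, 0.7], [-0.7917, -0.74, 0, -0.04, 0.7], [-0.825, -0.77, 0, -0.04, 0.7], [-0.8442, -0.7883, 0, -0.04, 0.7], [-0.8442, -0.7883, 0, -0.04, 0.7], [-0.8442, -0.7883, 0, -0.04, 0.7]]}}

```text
refused: ticks: the value is not of type 'object' (schema: type "object"). Nothing was moved.
```

Refused on format, not on reach. It needs an object with the rows under "increments".

Emit:
{"fn": "creep_tool", "kwargs": {"ticks": {"increments": [[-0.0333, -0.0317, 0, 0, 0.7], [-0.1, -0.0933, 0, -0.015, 0.7], [-0.15, -0.14, 0, -0.04, 0.7], [-0.2, -0.1867, 0, -0.04, 0.7], [-0.25, -0.2333, 0, -0.04, 0.7], [-0.3, -0.28, 0, -0.04, 0.7], [-0.35, -0.3267, 0, -0.04, 0.7], [-0.4, -0.3733, 0, -0.04, 0.7], [-0.45, -0.42, 0, -0.04, 0.7], [-0.5, -0.4667, 0, -0.04, 0.7], [-0.55, -0.5133, 0, -0.04, 0.7], [-0.6, -0.56, 0, -0.04, 0.7], [-0.65, -0.6067, 0, -0.04, 0.7], [-0.7, -0.6533, 0, -0.04, 0.7], [-0.75, -0.7, 0, -0.04, 0.7], [-0.7917, -0.74, 0, -0.04, 0.7], [-0.825, -0.77, 0, -0.04, 0.7], [-0.8442, -0.7883, 0, -0.04, 0.7], [-0.8442, -0.7883, 0, -0.04, 0.7], [-0.8442, -0.7883, 0, -0.04, 0.7]]}}}

```text
time: 2.1
position: [0.5353, -0.0302, 0.2222]
tool_rot: [-0.491, -3.102, -0.001]
ft_force: [0.0, 0.5, -0.2]
grip_width: 0.701
grip_force: 0.0
```

Run:
```python
from h import *
delta([.5355,-.0315,.147],-.315)
a,b=ctrl.get_image("top"),ctrl.get_image("side")
c=np.hstack([cv2.resize(a[170:290,220:320],None,fx=4,fy=4),cv2.resize(b[90:290,270:370],None,fx=2.4,fy=2.4)])
cv2.imwrite("pics/p2.png",c[:,:,::-1])
```

```text
delta [-0.0007 -0.0011  0.0752] turn 0.0011 now [ 0.5353 -0.0302  0.2222] w 0.701
```

View pics/p2.png

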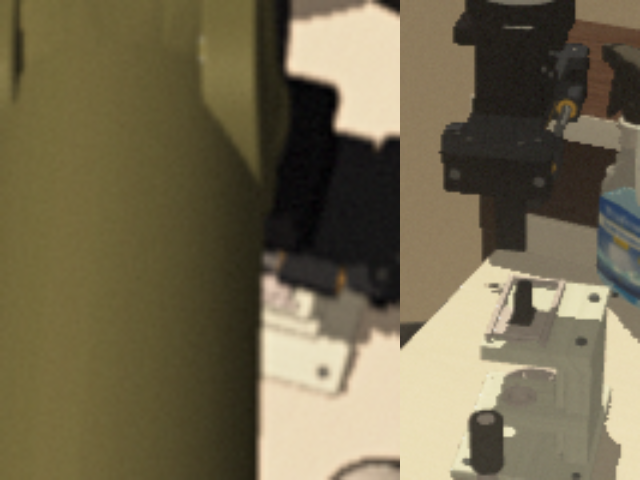

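Side crop: the near finger's tip is at about (511,250) and the tab top is at (523,283). I'll check how that matches the projection.

Run:
```python
from h import *
y=np.array([.31,.951,0]);c=np.array([.5353,-.0302,.2222])
print(proj("side",[c-.031*y,c-.045*y,c,[.5355,-.0315,.167],[.541,-.025,.167]]), proj("top",[[.5355,-.0315,.167],[.5342,-.0363,.167]]))
print("finger obs",270+111/2.4,90+250/2.4,"tab obs",270+123/2.4,90+283/2.4)
```

```text
[[315.35058332 192.12820855]
 [313.83421246 195.97412482]
 [318.57640184 183.94668231]
 [318.74907272 209.48313282]
 [321.13460277 207.54072263]] [[282.59455119 230.44400951]
 [284.82758706 230.89336187]]
finger obs 316.25 194.16666666666669 tab obs 321.25 207.91666666666669
```

Scaled: 0.075 m / 0.6 = 0.125, 0.068 m / 0.6 = 0.1133.

Emit:
{"fn": "creep_tool", "kwargs": {"ticks": {"increments": [[-0.0017, 0, 0.0333, 0, 0.7], [-0.0017, 0, 0.0833, 0, 0.7], [-0.0017, 0, 0.1133, 0, 0.7], [-0.0017, 0, 0.125, 0, 0.7], [-0.0017, 0, 0.125, 0, 0], [-0.0017, 0, 0.125, 0, 0], [-0.0017, 0, 0.125, 0, 0], [-0.0017, 0, 0.125, 0, 0], [-0.0017, 0, 0.125, 0, 0], [-0.0017, 0, 0.125, 0, 0], [-0.0017, 0, 0.125, 0, 0], [-0.0017, 0, 0.125, 0, 0]]}, "grip_force": 12}}

```text
time: 3.4
position: [0.5371, -0.0307, 0.1481]
tool_rot: [0.49, 3.102, 0.001]
ft_force: [-0.1, 2.1, 3.5]
grip_width: 0.249
grip_force: 12.0
```

Scaled: 0.037 m / 0.6 = 0.0617, 0.035 m / 0.6 = 0.0583.

Emit:
{"fn": "creep_tool", "kwargs": {"ticks": {"increments": [[0, 0.0083, 0, 0, 0], [0, 0.0167, 0, 0, 0], [0, 0.025, 0, 0, 0], [0, 0.0333, 0, 0, 0], [0, 0.0417, 0, 0, 0], [0, 0.05, 0, 0, 0], [0, 0.0583, 0, 0, 0], [0, 0.0617, 0, 0, 0], [0, 0.0617, 0, 0, 0], [0, 0.0617, 0, 0, 0]]}}}

```text
time: 4.4
position: [0.549, 0.0044, 0.1481]
tool_rot: [0.49, 3.101, 0.001]
ft_force: [1.6, -0.3, 4.2]
grip_width: 0.25
grip_force: 12.0
```

Emit:
{"fn": "creep_tool", "kwargs": {"ticks": {"increments": [[0, 0.0033, 0, 0, 0], [0, 0.0067, 0, 0, 0], [0, 0.01, 0, 0, 0], [0, 0.01, 0, 0, 0], [0, 0.01, 0, 0, 0]]}}}

```text
time: 4.9
position: [0.5505, 0.0087, 0.1481]
tool_rot: [0.492, 3.101, -0.001]
ft_force: [1.0, -2.2, 5.7]
grip_width: 0.255
grip_force: 12.0
```

Scaled: 0.003 m / 0.6 = 0.005.

Emit:
{"fn": "creep_tool", "kwargs": {"ticks": {"increments": [[0, 0.005, 0, 0, 0], [0, 0.005, 0, 0, 0], [0, 0.005, 0, 0, 0], [0, 0.005, 0, 0, 0]]}}}

```text
time: 5.3
position: [0.5505, 0.0088, 0.148]
tool_rot: [0.495, 3.102, -0.007]
ft_force: [-1.6, -7.0, 7.5]
grip_width: 0.256
grip_force: 12.0
```

Emit:
{"fn": "creep_tool", "kwargs": {"ticks": {"increments": [[0, 0.0067, 0, 0, 0], [0, 0.0067, 0, 0, 0], [0, 0.0067, 0, 0, 0], [0, 0.0067, 0, 0, 0]]}}}

```text
time: 5.7
position: [0.5506, 0.0089, 0.1479]
tool_rot: [-0.498, -3.1, 0.014]
ft_force: [-5.3, -12.9, 9.9]
grip_width: 0.253
grip_force: 12.0
```

Scaled: -0.08 m / 0.6 = -0.1333, -0.05 m / 0.6 = -0.0833.

Emit:
{"fn": "creep_tool", "kwargs": {"ticks": {"increments": [[0, -0.0067, 0, 0, 0], [0, -0.0083, 0, 0, 0], [0, -0.0083, 0, 0, 0.5], [0, -0.0083, 0, 0, 0.7], [0, -0.0083, 0, 0, 0.7], [0, -0.0083, -0.0333, 0, 0.7], [0, -0.0083, -0.0833, 0, 0.7], [0, -0.0083, -0.1333, 0, 0.7], [0, -0.0083, -0.1333, 0, 0.7], [0, -0.0083, -0.1333, 0, 0.7]]}}}

```text
time: 6.7
position: [0.5505, 0.0123, 0.2275]
tool_rot: [0.49, 3.103, 0.001]
ft_force: [0.6, -0.7, -0.3]
grip_width: 0.694
grip_force: 0.0
```

Run:
```python
from h import *
delta([.4885,-.2155,.228],-.335)
```

```text
delta [-0.0111 -0.2358 -0.0007] turn 0.0221 now [0.5505 0.0123 0.2275] w 0.694
```

Scaled: -0.236 m / 0.6 = -0.3933, -0.225 m / 0.6 = -0.375, 0.02 rad / 2 = 0.01.

Emit:
{"fn": "creep_tool", "kwargs": {"ticks": {"increments": [[0, -0.0333, 0, 0, 0.6], [-0.0033, -0.0833, 0, 0, 0.6], [-0.0067, -0.1333, 0, 0, 0.6], [-0.01, -0.1833, 0, 0.01, 0.6], [-0.0133, -0.2333, 0, 0.01, 0.6], [-0.015, -0.2833, 0, 0.01, 0.6], [-0.0183, -0.3333, 0, 0.01, 0.6], [-0.0183, -0.375, 0, 0.01, 0.6], [-0.0183, -0.3933, 0, 0.01, 0.6], [-0.0183, -0.3933, 0, 0.01, 0.6], [-0.0183, -0.3933, 0, 0.01, 0.6]]}}}

```text
time: 7.8
position: [0.4881, -0.2151, 0.2269]
tool_rot: [-0.521, -3.097, -0.002]
ft_force: [-0.2, 0.2, -0.0]
grip_width: 0.598
grip_force: 0.0
```

Run:
```python
from h import *
delta([.4885,-.2155,.142],-.335)
a,b=ctrl.get_image("top"),ctrl.get_image("side")
cv2.imwrite("pics/t3.png",a[:,:,::-1]);cv2.imwrite("pics/s3.png",b[:,:,::-1])
c=np.hstack([cv2.resize(a[190:290,240:330],None,fx=4.8,fy=4.8,interpolation=cv2.INTER_CUBIC),cv2.resize(b[160:320,260:373],None,fx=3,fy=3,interpolation=cv2.INTER_CUBIC)])
print(c.shape);cv2.imwrite("pics/p3.png",c[:,:,::-1])
```

```text
delta [-0.0006 -0.0003  0.0849] turn 0.0019 now [ 0.4881 -0.2151  0.2269] w 0.598
(480, 771, 3)
```

View pics/p3.png

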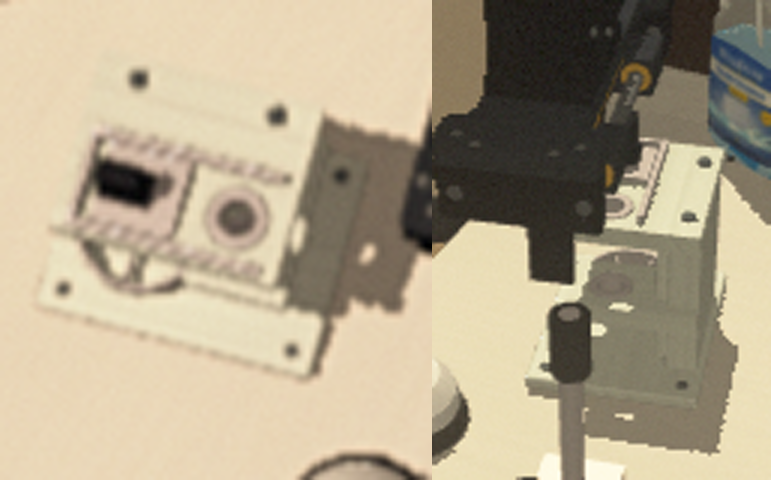

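The lock is open: the tab is now at (127,183) in the top crop and the bush ring is centred at (237,216). In the side crop the near finger's bottom is at about (552,283) and the knob top at (571,311).

Run:
```python
from h import *
im=cv2.imread("pics/t3.png")
b=onz("top",(240+237/4.8-.4,190+216/4.8-.4),.132); print("bush",b)
g=cv2.cvtColor(im,6)[225:246,278:301]; m=cv2.inRange(g,0,int(g.min())+45); M=cv2.moments(m,True); uv=(278+M['m10']/M['m00'],225+M['m01']/M['m00']); print(uv,M['m00'],onz("top",uv,.125), onz("top",uv,.132))
y=np.array([.329,.944,0]);c=np.array([.4881,-.2151,.2269])
print("pred",proj("side",[c-.027*y,c-.042*y,[.4881,-.2151,.181]]),"obs finger",260+120/3,160+283/3,"knob",260+139/3,160+311/3)
```

```text
bush [ 0.53241817 -0.04282381  0.132     ]
(289.8076923076923, 235.96153846153845) 52.0 [ 0.53055831 -0.04413919  0.125     ] [ 0.52918385 -0.04454362  0.132     ]
pred [[299.00669928 251.23576559]
 [296.56807915 257.18118655]
 [303.74067387 264.22939575]] obs finger 300.0 254.33333333333331 knob 306.3333333333333 263.6666666666667
```

Scaled: 0.085 m / 0.6 = 0.1417, 0.075 m / 0.6 = 0.125.

Emit:
{"fn": "creep_tool", "kwargs": {"ticks": {"increments": [[0, 0, 0.0333, 0, 0.6], [0, 0, 0.0833, 0, 0.6], [0, 0, 0.125, 0, 0.6], [0, 0, 0.1417, 0, 0.6], [0, 0, 0.1417, 0, 0.6], [0, 0, 0.1417, 0, 0], [0, 0, 0.1417, 0, 0], [0, 0, 0.1417, 0, 0], [0, 0, 0.1417, 0, 0], [0, 0, 0.1417, 0, 0], [0, 0, 0.1417, 0, 0], [0, 0, 0.1417, 0, 0]]}, "grip_force": 35}}

```text
time: 9.1
position: [0.4886, -0.2163, 0.1431]
tool_rot: [0.522, 3.097, 0.0]
ft_force: [1.2, 0.9, 3.6]
grip_width: 0.265
grip_force: 35.2
```

Scaled: -0.15 m / 0.6 = -0.25, -0.14 m / 0.6 = -0.2333.

Emit:
{"fn": "creep_tool", "kwargs": {"ticks": {"increments": [[0, 0, -0.0167, 0, 0], [0, 0, -0.05, 0, 0], [0, 0, -0.1, 0, 0], [0, 0, -0.15, 0, 0], [0, 0, -0.2, 0, 0], [0, 0, -0.2333, 0, 0], [0, 0, -0.25, 0, 0], [0, 0, -0.25, 0, 0], [0, 0, -0.25, 0, 0]]}}}

```text
time: 10.0
position: [0.4875, -0.2161, 0.2914]
tool_rot: [-0.522, -3.096, -0.0]
ft_force: [-0.3, 0.5, -1.6]
grip_width: 0.264
grip_force: 35.2
```

Run:
```python
from h import *
delta([.5315,-.0435,.293],-.335)
```

```text
delta [ 0.015   0.1774 -0.0016] turn 0.0011 now [ 0.4875 -0.2161  0.2914] w 0.264
```

Scaled: 0.1775 m / 0.6 = 0.2958, 0.17 m / 0.6 = 0.2833.

Emit:
{"fn": "creep_tool", "kwargs": {"ticks": {"increments": [[0.0033, 0.025, 0, 0, 0], [0.0067, 0.0667, 0, 0, 0], [0.01, 0.1167, 0, 0, 0], [0.0133, 0.1667, 0, 0, 0], [0.0167, 0.2167, 0, 0, 0], [0.0217, 0.2583, 0, 0, 0], [0.025, 0.2833, 0, 0, 0], [0.025, 0.2958, 0, 0, 0], [0.025, 0.2958, 0, 0, 0], [0.025, 0.2958, 0, 0, 0], [0.025, 0.2958, 0, 0, 0]]}}}

```text
time: 11.1
position: [0.5319, -0.0454, 0.2926]
tool_rot: [0.526, 3.097, -0.001]
ft_force: [0.4, -0.3, -1.3]
grip_width: 0.27
grip_force: 35.2
```

Run:
```python
from h import *
s=ctrl.get_state();p=s["position"];print(p)
a,b=ctrl.get_image("top"),ctrl.get_image("side")
cv2.imwrite("pics/t4.png",a[:,:,::-1]);cv2.imwrite("pics/s4.png",b[:,:,::-1])
f=[p[0],p[1],p[2]-.132]; print(proj("side",[f,[p[0],p[1],p[2]-.005],[.5315,-.0435,.132],[.5315,-.0435,.067]]))
c=np.hstack([cv2.resize(a[190:290,250:310],None,fx=4,fy=4,interpolation=cv2.INTER_CUBIC)[:400],cv2.resize(b[180:280,280:360],None,fx=6,fy=6,interpolation=cv2.INTER_CUBIC)[:400]])
c=cv2.resize(b[150:270,280:370],None,fx=5,fy=5,interpolation=cv2.INTER_CUBIC)
d=np.zeros((600,300,3),np.uint8); d[:500]=cv2.resize(a[180:280,250:310],None,fx=5,fy=5,interpolation=cv2.INTER_CUBIC)
cv2.imwrite("pics/p4.png",np.hstack([c,d])[:,:,::-1])
```

```text
[ 0.53187594 -0.04541897  0.29262474]
[[317.77878265 216.25689009]
 [317.74073025 155.39781684]
 [317.47531547 228.07070537]
 [317.50424906 254.47440839]]
```

View pics/p4.png

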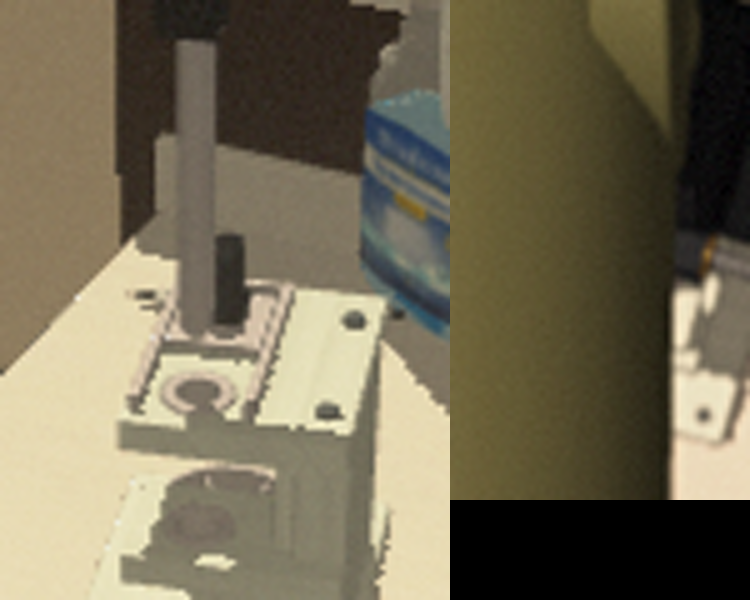

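The side crop shows the rod hanging plumb with its foot's centre near (196,335). The open bush ring is centred at about (199,394), below it and slightly to the right. I'll measure both more precisely.

Run:
```python
from h import *
im=cv2.imread("pics/s4.png").astype(int); g=im.sum(2)
for r in range(160,219,6):
    # rod edges: gradient extremes around
    row=g[r,310:326]; print(r,row)
for r in range(222,236): print(r,g[r,308:332])
for uv in((318.4,228.1),(319.4,228.4),(318.0,228.1)): print(onz("side",uv,.132))
```

```text
160 [125 122 136 134 122 214 290 305 305 305 301 292 292 171 118 121]
166 [115 130 111 124 118 223 283 309 303 316 297 295 290 161 127 119]
172 [117 121 115 133 129 230 287 300 309 307 306 300 286 159 114 127]
178 [141 345 367 360 356 299 300 312 322 315 300 295 298 186 148 143]
184 [128 327 350 340 348 316 303 306 317 316 314 305 284 342 346 351]
190 [135 325 349 352 335 320 309 313 319 313 311 306 288 347 352 349]
196 [322 332 327 332 329 308 305 312 315 326 306 300 299 324 287 277]
202 [625 622 626 619 617 476 322 302 320 312 311 307 301 163 147 145]
208 [312 510 584 498 543 453 321 309 317 322 309 309 300 166 148 147]
214 [626 577 565 458 487 505 341 311 320 319 318 307 254 170 143 146]
222 [575 591 390 314 613 630 628 631 626 632 633 638 634 631 637 633 639 632
 635 404 606 631 410 479]
223 [566 556 331 343 607 633 629 623 627 627 630 631 630 627 638 634 636 641
 635 630 634 632 628 582]
224 [564 452 315 611 634 628 631 605 582 586 568 568 589 578 562 603 627 634
 628 634 636 631 599 572]
225 [579 349 344 617 629 568 544 577 565 570 514 525 522 580 588 585 562 571
 627 635 633 6
[... 455 characters left out ...]
0 569 521 404 347 334 334 328 436 567 573 513
 353 593 598 363 315 290]
231 [608 642 636 637 640 511 414 495 577 587 523 354 323 327 318 522 451 409
 604 637 454 339 302 299]
232 [357 611 630 634 639 634 579 448 459 415 343 340 337 332 334 345 447 620
 636 636 447 333 314 334]
233 [640 633 636 641 635 638 638 640 583 385 349 346 341 350 351 343 346 611
 629 623 440 341 324 611]
234 [569 571 627 636 628 633 639 639 632 407 349 350 351 345 350 343 349 343
 341 342 346 337 322 607]
235 [356 362 360 365 416 423 492 497 562 394 351 350 355 353 355 347 347 344
 342 346 342 350 346 347]
[ 0.5332849  -0.04382386  0.132     ]
[ 0.5350973  -0.04510103  0.132     ]
[ 0.53250736 -0.04372761  0.132     ]
```

Run:
```python
from h import *
delta([.532,-.0436,.273],-.335)
```

```text
delta [0.0004 0.0013 0.0197] turn -0.0008 now [ 0.532  -0.0449  0.2927] w 0.265
```

Emit:
{"fn": "creep_tool", "kwargs": {"ticks": {"increments": [[0, 0.0027, 0, 0, 0], [0.0007, 0.0027, 0.0083, 0, 0], [0.0007, 0.0027, 0.02, 0, 0], [0.0007, 0.0027, 0.03, 0, 0], [0.0007, 0.0027, 0.0333, 0, 0], [0.0007, 0.0027, 0.0333, 0, 0]]}}}

```text
time: 11.8
position: [0.5319, -0.0419, 0.2719]
tool_rot: [-0.522, -3.097, 0.0]
ft_force: [0.1, 0.0, -1.3]
grip_width: 0.267
grip_force: 35.2
```

Emit:
{"fn": "creep_tool", "kwargs": {"ticks": {"increments": [[0, 0, 0.005, 0, 0], [0, 0, 0.01, 0, 0], [0, 0, 0.015, 0, 0], [0, 0, 0.02, 0, 0], [0, 0, 0.025, 0, 0], [0, 0, 0.025, 0, 0]]}}}

```text
time: 12.4
position: [0.532, -0.042, 0.257]
tool_rot: [-0.522, -3.097, 0.0]
ft_force: [0.2, -0.2, -1.9]
grip_width: 0.267
grip_force: 35.2
```

Scaled: 0.028 m / 0.6 = 0.0467, 0.024 m / 0.6 = 0.04.

Emit:
{"fn": "creep_tool", "kwargs": {"ticks": {"increments": [[0, 0, 0.0067, 0, 0], [0, 0, 0.0133, 0, 0], [0, 0, 0.02, 0, 0], [0, 0, 0.0267, 0, 0], [0, 0, 0.0333, 0, 0], [0, 0, 0.04, 0, 0], [0, 0, 0.0467, 0, 0], [0, 0, 0.0467, 0, 0]]}}}

```text
time: 13.2
position: [0.5319, -0.042, 0.2288]
tool_rot: [-0.522, -3.097, 0.0]
ft_force: [0.3, -0.7, -2.2]
grip_width: 0.27
grip_force: 35.2
```

Run:
```python
from h import *
b=ctrl.get_image("side")
cv2.imwrite("pics/p5.png",cv2.resize(b[150:300,270:390],None,fx=4,fy=4,interpolation=cv2.INTER_CUBIC)[:,:,::-1])
```

```text
(no output)
```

View pics/p5.png

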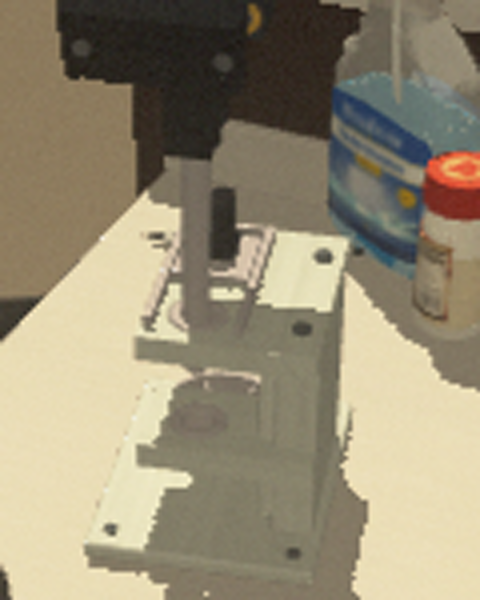

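The rod is now in the upper bush with no side force. I'll keep lowering it.

Scaled: 0.037 m / 0.6 = 0.0617, 0.034 m / 0.6 = 0.0567.

Emit:
{"fn": "creep_tool", "kwargs": {"ticks": {"increments": [[0, 0, 0.0083, 0, 0], [0, 0, 0.0167, 0, 0], [0, 0, 0.025, 0, 0], [0, 0, 0.0333, 0, 0], [0, 0, 0.0417, 0, 0], [0, 0, 0.0467, 0, 0], [0, 0, 0.0517, 0, 0], [0, 0, 0.0567, 0, 0], [0, 0, 0.0617, 0, 0], [0, 0, 0.0617, 0, 0]]}}}

```text
time: 14.25
position: [0.532, -0.042, 0.1921]
tool_rot: [-0.522, -3.097, 0.0]
ft_force: [-0.7, -0.9, -1.3]
grip_width: 0.266
grip_force: 35.2
```

Scaled: 0.03 m / 0.6 = 0.05, 0.028 m / 0.6 = 0.0467.

Emit:
{"fn": "creep_tool", "kwargs": {"ticks": {"increments": [[0, 0, 0.0067, 0, 0], [0, 0, 0.0133, 0, 0], [0, 0, 0.02, 0, 0], [0, 0, 0.0267, 0, 0], [0, 0, 0.0333, 0, 0], [0, 0, 0.04, 0, 0], [0, 0, 0.0467, 0, 0], [0, 0, 0.05, 0, 0], [0, 0, 0.05, 0, 0], [0, 0, 0.05, 0, 0], [0, 0, 0.05, 0, 0]]}}}

```text
time: 15.35
position: [0.5325, -0.042, 0.1628]
tool_rot: [0.522, 3.097, 0.0]
ft_force: [-0.3, -1.9, -2.0]
grip_width: 0.268
grip_force: 35.2
```

Run:
```python
from h import *
b=ctrl.get_image("side"); p=ctrl.get_state()["position"]
print(proj("side",[[p[0],p[1],p[2]-.002]]))
cv2.imwrite("pics/p6.png",cv2.resize(b[170:300,280:390],None,fx=4.5,fy=4.5,interpolation=cv2.INTER_CUBIC)[:,:,::-1])
```

```text
[[317.85559398 215.19121359]]
```

View pics/p6.png

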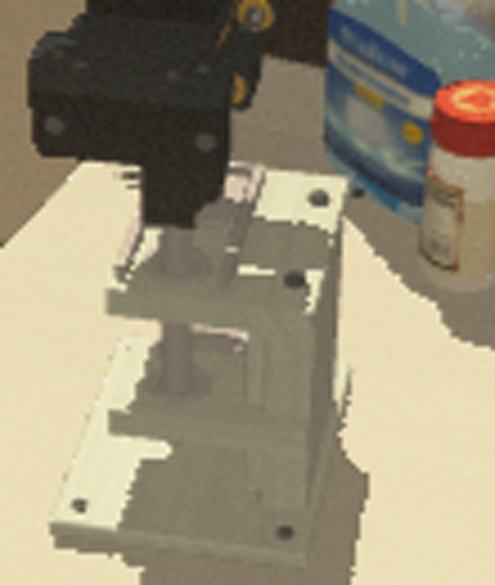

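The rod passes through both bushes and is still held. Its foot is about 31 mm above the counter, and the forces are small.

Emit:
{"fn": "creep_tool", "kwargs": {"ticks": {"increments": [[0, 0, 0, 0, 0], [0, 0, 0, 0, 0], [0, 0, 0, 0, 0], [0, 0, 0, 0, 0]]}}}

```text
time: 15.8
position: [0.5323, -0.042, 0.1626]
tool_rot: [0.522, 3.098, 0.0]
ft_force: [-0.9, 0.1, -1.7]
grip_width: 0.266
grip_force: 35.2
```

```bash
python3 -c "
from bench import ctrl
print(ctrl.close_job())"
```

```text
the job is handed in; nothing more can be done
None
```

I handed the job in at 15.8 s, and the hand-in returned no verdict: the lock is at its end stop, and the long rod is held upright through both bushes with its foot about 19 mm above the base plate, worked out from the arm's position rather than seen.

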